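# Rock the seesaw gate over and feed the balls down the other chute

### The arm

A 7-joint arm with a two-finger parallel gripper is mounted at the origin on a cart in front of the work surface, level with it; the furniture and walls round the work are solid. World frame = base frame: x ahead of the robot, y to its left, z up, the work surface at z = 0. Lengths are in m, angles in rad, forces in N, time in s.
With the tool pointing down it reaches from about 0.425 to 1.025 m from the base axis. Payload 9.4 kg.
Tool frame: the origin (TCP) lies between the finger pads; the fingertips stand 17 mm ahead of it and the grasp point (between the pads) lies 2 mm behind it; z points along the fingers, y is the direction in which the jaws open and shut (so a half turn about z gives the same grasp; the last joint's range is limited). The gripper opens to 93 mm and grips with 3 to 60 N. Pads are 15 mm wide; open, the fingers measure 128 mm over their backs; the gripper's body (75 mm by 188 mm) begins 65 mm behind the grasp point.
Start: joints at [-1.223, 0.599, -0.003, 1.599, 0.002, 0.943, -0.08], TCP at [0.299, 0.661, 0.236] pointing down, gripper open.
Joint ranges: [-2.57, 2.57], [-0.35, 1.97], [-1.29, 1.29], [0.11, 2.56], [-1.05, 4.19], [0.11, 1.86], [-2.63, 2.63]. Speed limits (rad/s): [2.22, 2.22, 3.01, 3.01, 3.14, 3.14, 3.14].

### API

Orientations are given as a unit quaternion [x, y, z, w].
In Python, from cell import robot gives the robot as it stands. The module is installed in compiled form; this text tells all that it offers.
- The arm moves only by the tool servo_tool, never from a script. Its argument "motion" is a list that holds one entry, the list of rows, each a list of 5 numbers: the opening, from 0 (shut) to 1 (fully open), then the shift along the tool's x, y, z in cm, then the turn about the tool's z in rad. In form: [[[grip, tx, ty, tz, turn], ...]]. A call has 1 to 20 rows; each row shifts and turns the commanded pose from where the row before left it, along the tool's axes as they then stand; what a row does not reach is not made up. A row lasts 1/10 s, in which the tool goes at most 50 mm and 8.59 degrees, less where a joint would pass 70% of its speed; a pose out of reach is approached as far as the arm can. A call with a gripper value outside its range is refused whole. The fingers move at their own pace and stop on an object; "grip_force" is the grip in N (left out, the last holds). Time passes only in rows, so rows that do not move let the fingers close. It gives the time, the measured TCP pose, the force and the opening at its end, in the units of the state.
- robot.get_state(): the state, without advancing time (a new reading comes with each control period).
- robot.snapshot(name): name is "scene" or "top"; returns (picture, depth): 420x560x3 uint8, blue, green, red; 420x560 float32, m along the optical axis (not along the pixel's ray), 0 where there is no reading.
- robot.camera_params(name): a dict with "fx", "fy", "cx", "cy" (pixels), "camera_from_world" (4x4, takes a point from world to camera coordinates). Camera axes: x right, y down, z forward; pixel columns grow to the right and rows downward; lengths in m; the calibration is good to about 2 mm. A picture is of the moment at which its call begins. camera_params takes no time and is no camera call.
- robot.close_job(): hands the job in, once; it reports no verdict.
The state is a dict: "clock": time; "q": joint angles; "qvel": joint speeds; "tau": joint torques, N m; "ee_pos": TCP position; "orientation": TCP orientation; "force": force on the tool from outside, world axes, zero at the start; "ft_torque": the same for the moment, N m; "width": opening from 0.0 (shut) to 1.0 (fully open).
Only numpy, scipy, OpenCV 4.12 (cv2) and the standard library are available. Lean on these libraries where they do the work, as an engineer would, in place of code of your own. Each camera call takes 0.05 s, during which the arm holds its last target. There are 200 camera calls.

### The job

Three white cake-topper balls wait behind the stop of the ball sorter, and its seesaw gate is tipped towards one chute. With a fingertip, press the raised end of the gate down so that it rocks fully over to the other side, and only then push the stop's black post sideways, to the left as seen from the front of the sorter, to the end of its rail, so that the balls roll by themselves down the other chute into the bowl beneath it. Do not touch or lift the balls or bowls, pick nothing up, and leave the other things on the table where they are.

Things in the scene. Friction and masses are not known exactly. Their poses are not given: they have to be found in the camera images.
- sorter: Ball sorter of plywood and aluminium, fixed; origin on the table below the gate's pivot, x to the feeder at its back, y left, z up. Feeder: channel 43 mm wide along x from 19 to 167 mm, walls topping at z = 182 (front) to 200 mm (back). Two outlet chutes, 52 mm wide, at y = +-105 to +-223 mm, up to z = 118 mm. Uprights of the stop's rail: x = 45, y = -48 and +98, 232 mm high.
- pivot (a point): Middle of the gate's pivot, 150 mm above the table over the sorter's origin; the hinge axis runs along the sorter's x.
- gate (a joint): Tilt of the seesaw gate, a trough 240 mm long along the sorter's y: -0.32 to 0.32 rad at its end stops, 0 level. Positive: left (+y) end up, balls run to the right chute; negative: right end up, balls run to the left chute. It starts tipped fully one way. A steel weight on a mast at its middle (top 100 mm above the pivot) makes it fall past level and stay; about 1 N on a tab rocks it.
- gate_tab_left (a point): Top middle of the left press tab: flat, 36 x 36 mm, 4 mm thick, standing out from the front of the gate near its left end, at (-40, 100, 22) mm from the pivot in the gate's frame. It travels 63 mm between the end positions (about z = 202 up, 140 down); clear space below and in front.
- gate_tab_right (a point): Top middle of the right press tab, the same as the left one, at (-40, -100, +22) mm from the pivot in the gate's frame.
- stop (a joint): Sliding stop that holds the balls back, on a rail along the sorter's y at x = 45, z = 222 mm: 0 = shut, 0.05 m = at the end of its rail, to the sorter's left (+y); it starts at 0 to 0.005. The balls pass from about 0.032 m. Friction about 1 N; it stays where it is left.
- stop_post_top (a point): Top of the stop's upright black post, 12 x 12 mm, rounded, free for 42 mm below this point, above a black block 34 mm wide on the rail. When shut it stands at (45, 0, 272) mm in the sorter's frame.
- bowl_left: White bowl, rim 104 mm across, 55 mm high, loose on the table under the left chute's outlet. Origin at its underside.
- bowl_right: White bowl, the same, under the right chute's outlet.
- big_bottle: Bystander: large colour bottle 53 mm across, 158 mm high, standing loose behind the gate at the feeder's left. Origin at its underside.
- slim_bottle: Bystander: slim colour bottle 36 mm across, 148 mm high, standing loose close in front of the sorter. Origin at its underside.
- dye_cup_a: Bystander: open clear cup of dye, 110 mm across, 49 mm high, loose on the table at the left front or the right. Origin at its underside.
- dye_cup_b: Bystander: another cup of dye, the same size, at the other of these places.
- brush: Bystander: flat brush with wooden handle, 146 x 24 x 10 mm, lying loose at the right front of the table.
- ball_1_center (a point): Centre of a white ball, 28 mm across, about 20 g; the balls wait in a row in the feeder behind the stop, the first one 61 mm behind the pivot and 28 mm apart.
- ball_2_center (a point): Centre of a white ball, 28 mm across, about 20 g; the balls wait in a row in the feeder behind the stop, the first one 61 mm behind the pivot and 28 mm apart.
- ball_3_center (a point): Centre of a white ball, 28 mm across, about 20 g; the balls wait in a row in the feeder behind the stop, the first one 61 mm behind the pivot and 28 mm apart.

How it is judged:
By the outcome, as a careful person would: the job done as asked, in the order asked, and still so for the second after the job is handed in, with the robot touching nothing.
It also fails if it takes over 43 s, if anything falls off the work surface, if the arm or the gripper's body presses on something with over 40 N, if the wrist force passes 120 N, or if a joint passes its speed limit or range.

## Working session

There is one attempt and no reset: what is moved stays moved. The work goes in short steps, Python scripts to look and compute and a tool call to move; the robot and the scene stay as the last step left them, time stands still between calls to the robot, and variables do not carry over. Pictures are saved under pics/ and viewed, on a budget of 10 in all, crops included, one or two more only if the job needs it, and the job is handed in when it is done.

Besides the shell and the picture viewer there is one more tool, called after "Emit:" by a JSON object that holds its "api" and its "payload". servo_tool: Moves the arm, as the interface text tells. Its arguments: {"type":"object","properties":{"motion":{"type":"array","items":{"type":"array","items":{"type":"array","items":{"type":"number"}}}},"grip_force":{"type":"number"}},"required":["motion"]}

```bash
mkdir -p pics; cat > h.py <<'E'
import numpy as np, cv2
from cell import robot
def snap(n,f):
    p,d=robot.snapshot(n); np.savez('pics/'+f+'.npz',p=p,d=d); cv2.imwrite('pics/'+f+'.png',p); return p,d
def pt(n,u,v,z):
    c=robot.camera_params(n);T=np.linalg.inv(c['camera_from_world'])
    p=np.array([(u-c['cx'])/c['fx']*z,(v-c['cy'])/c['fy']*z,z,1]);return (T@p)[:3]
def cloud(n,d):
    c=robot.camera_params(n);T=np.linalg.inv(c['camera_from_world'])
    v,u=np.indices(d.shape);P=np.stack([(u-c['cx'])/c['fx']*d,(v-c['cy'])/c['fy']*d,d,np.ones_like(d)],-1)
    return (P@T.T)[...,:3]
def proj(n,P):
    c=robot.camera_params(n);q=c['camera_from_world']@np.append(P,1);return c['fx']*q[0]/q[2]+c['cx'],c['fy']*q[1]/q[2]+c['cy']
E
python3 - <<'E'
from h import *
for n in('scene','top'):
    snap(n,n+'0');c=robot.camera_params(n);print(n,np.linalg.inv(c['camera_from_world']).round(3).tolist(),c['fx'])
s=robot.get_state();print(s)
E
```

```text
scene [[0.551, -0.606, 0.574, -0.287], [-0.835, -0.412, 0.366, -0.474], [0.015, -0.681, -0.732, 1.233], [0.0, 0.0, 0.0, 1.0]] 492.36077074001815
top [[0.061, -0.975, 0.214, 0.312], [-0.998, -0.059, 0.014, 0.047], [-0.001, -0.214, -0.977, 1.313], [0.0, 0.0, 0.0, 1.0]] 383.47191014839683
{'clock': 0.1, 'q': array([-1.22269367,  0.60005386, -0.00253296,  1.60002547,  0.00182781,
        0.94286412, -0.07980704]), 'qvel': array([ 0.00105222, -0.00135392,  0.00116231, -0.00153318, -0.00158525,
       -0.00158569,  0.00025217]), 'tau': array([ 4.16644674e-03, -7.66559386e+01,  1.50198407e+00, -2.52933919e+01,
       -5.23016194e-02,  1.35795720e-02,  6.72085594e-05]), 'ee_pos': array([0.29866364, 0.66019794, 0.23484885]), 'orientation': array([ 2.10778901e-01,  9.77533529e-01, -6.71497607e-04, -6.56462864e-05]), 'force': array([ 0.12777387,  0.11568332, -0.70264332]), 'ft_torque': array([ 0.03158821, -0.02830329,  0.02031324]), 'width': 0.9954240079405863}
```

View pics/scene0.png

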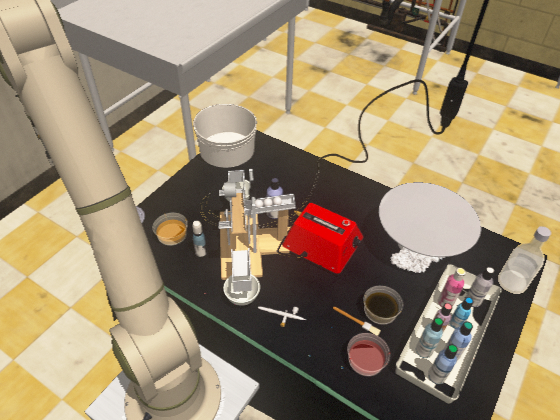

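View pics/top0.png

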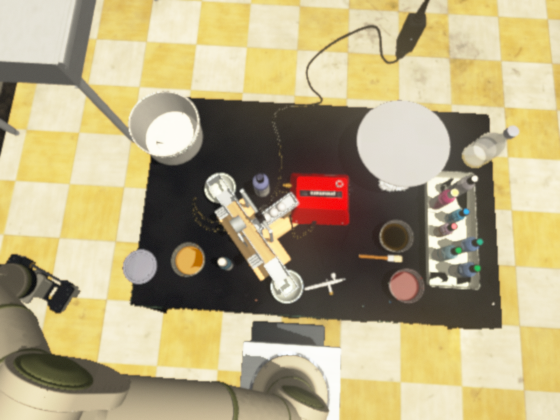

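The scene shows the sorter around (255,230) and the top view around (258,240), with bowls at (220,188) and (287,286). I'll crop closer next.

```bash
python3 - <<'E'
from h import *
a=cv2.imread('pics/top0.png')[165:309,190:310];b=cv2.imread('pics/scene0.png')[165:309,200:300]
f=lambda i:cv2.resize(i,None,fx=3.6,fy=4,interpolation=cv2.INTER_CUBIC)
cv2.imwrite('pics/c0.png',np.hstack([f(a),f(b)]))
d=np.load('pics/top0.npz')['d'];C=cloud('top',d)
# rim/bowls, and heights
Z=C[...,2]
for lo,hi in((.045,.065),(.1,.13),(.13,.16),(.16,.19),(.19,.215),(.215,.26),(.26,.3)):
    m=(Z>lo)&(Z<hi);m[:, :190]=0;m[:,310:]=0;m[:165]=0;m[309:]=0
    n,l,s,c=cv2.connectedComponentsWithStats(m.astype(np.uint8))
    for i in range(1,n):
        if s[i,4]>4: print(lo,s[i].tolist(),c[i].round(0),C[l==i].mean(0).round(3),C[l==i].min(0).round(3),C[l==i].max(0).round(3))
E
```

```text
0.045 [207, 174, 10, 7, 15] [211. 177.] [0.684 0.306 0.053] [0.672 0.291 0.048] [0.694 0.321 0.061]
0.045 [220, 174, 15, 20, 46] [229. 181.] [0.674 0.245 0.052] [0.631 0.224 0.045] [0.698 0.277 0.058]
0.045 [283, 174, 15, 20, 58] [290. 184.] [0.675 0.035 0.054] [0.642 0.014 0.046] [0.713 0.059 0.065]
0.045 [205, 183, 15, 20, 47] [209. 193.] [0.624 0.309 0.052] [0.595 0.272 0.046] [0.66  0.326 0.06 ]
0.045 [254, 188, 15, 6, 23] [261. 192.] [0.641 0.132 0.055] [0.635 0.109 0.047] [0.654 0.156 0.064]
0.045 [282, 209, 28, 30, 160] [297. 222.] [0.543 0.006 0.054] [ 0.489 -0.034  0.045] [0.586 0.056 0.065]
0.045 [194, 244, 7, 6, 7] [197. 246.] [0.444 0.331 0.048] [0.435 0.32  0.046] [0.451 0.342 0.05 ]
0.045 [201, 251, 3, 6, 6] [202. 254.] [0.421 0.311 0.047] [0.413 0.308 0.046] [0.429 0.317 0.049]
0.045 [202, 258, 2, 7, 7] [203. 261.] [0.397 0.307 0.048] [0.387 0.305 0.046] [0.406 0.308 0.05 ]
0.045 [228, 265, 3, 4, 5] [229. 267.] [0.383 0.217 0.057] [0.378 0.215 0.048] [0.388 0.221 0.063]
0.045 [196, 268, 5, 5, 6] [198. 270.] [0.366 0.318 0.047] [0.36  0.313 0.046] [0.373 0.325 0.048]
0.
[... 2094 characters left out ...]
0.19 [242, 230, 10, 15, 19] [246. 237.] [0.462 0.155 0.204] [0.442 0.139 0.192] [0.484 0.171 0.213]
0.19 [269, 233, 4, 3, 6] [270. 234.] [0.477 0.086 0.202] [0.475 0.081 0.19 ] [0.479 0.09  0.212]
0.19 [247, 237, 30, 32, 208] [259. 258.] [0.404 0.114 0.2  ] [0.375 0.066 0.19 ] [0.468 0.149 0.215]
0.215 [240, 189, 33, 45, 217] [256. 212.] [0.533 0.13  0.227] [0.475 0.081 0.216] [0.6   0.183 0.253]
0.215 [229, 215, 18, 19, 182] [237. 224.] [0.494 0.18  0.24 ] [0.47  0.157 0.222] [0.521 0.205 0.249]
0.215 [252, 245, 11, 16, 20] [257. 253.] [0.417 0.119 0.223] [0.397 0.104 0.215] [0.439 0.136 0.23 ]
0.26 [257, 212, 5, 5, 20] [259. 214.] [0.52  0.119 0.269] [0.515 0.113 0.261] [0.526 0.125 0.273]
```

View pics/c0.png

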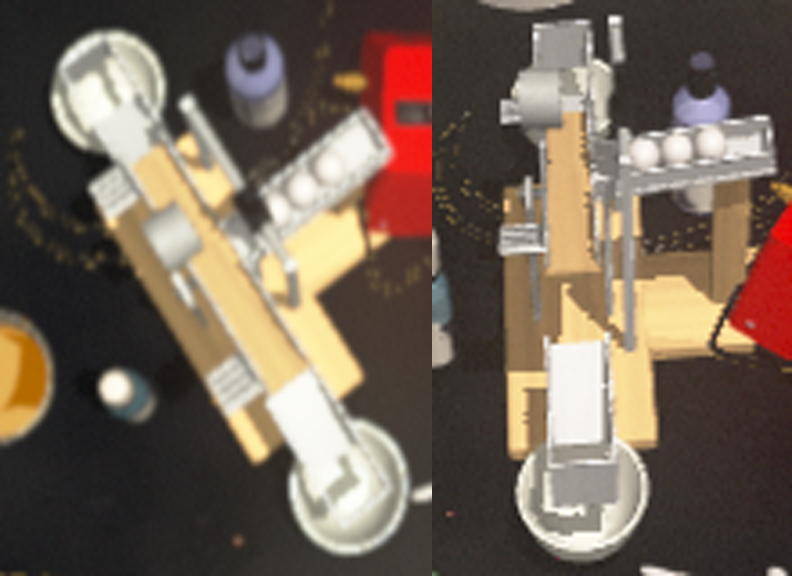

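The crop shows the low tab at top-view pixel (221,212), which is the sorter's left (the feeder points to world +x, −y). The raised right tab is at (255,261) and the black post is at (259,214). The gate is therefore negative and needs the right tab pressed.

```bash
cat >> h.py <<'E'
def ray(n,u,v,z):
    c=robot.camera_params(n);T=np.linalg.inv(c['camera_from_world'])
    r=T[:3,:3]@[(u-c['cx'])/c['fx'],(v-c['cy'])/c['fy'],1];return T[:3,3]+r*(z-T[2,3])/r[2]
E
python3 - <<'E'
from h import *
from scipy.ndimage import median_filter
D=np.load('pics/top0.npz');d=D['d'];p=D['p'];C=cloud('top',d)
print((C[252:270,244:264,2]*1000).round().astype(int))
L=ray('top',222,212,.139)
R=ray('top',254.7,261.2,.202)
m=(C[...,2]>.264)&(C[...,2]<.28)&(np.indices(d.shape)[1]<270)&(np.indices(d.shape)[1]>250)
m[:200]=0;m[230:]=0
P=C[m].mean(0);v,u=np.nonzero(m);P2=ray('top',u.mean(),v.mean(),.272)
print('L',L,'R',R,'P',P,P2,m.sum(),'LR dist',np.linalg.norm((L-R)[:2]))
A=np.array([[-40,101.8],[-40,-88],[45,2]])/1000
B=np.array([L[:2],R[:2],P2[:2]])
a,b=A.mean(0),B.mean(0);H=(A-a).T@(B-b);th=np.arctan2(H[0,1]-H[1,0],H[0,0]+H[1,1])
Rt=np.array([[np.cos(th),-np.sin(th)],[np.sin(th),np.cos(th)]]);t=b-Rt@a
print('th',th,'t',t,'res',((A@Rt.T+t)-B).round(4).tolist())
for n,q in(('R',[-.04,-.088]),('Rb',[-.045,-.098]),('P',[.045,0]),('bowlL',[0,.26])):
    w=Rt@np.array(q)+t;print(n,w,np.hypot(*w))
for w in((.391,.229),(.653,.133)):print(Rt.T@(np.array(w)-t))
E
```

```text
[[  13   16   17   21   20   17   11   19   19   14   15   20  197  221
   181  177  183  180  182  180]
 [  20   23   22   18   12   16   16   17   20   17   18   16  198  220
   224  180  180  183  180  179]
 [  13   14   23   14   20   14   16   16   18   15  196  196  197  200
   224  180  180  180  184  186]
 [  15   19   20   21   20   16   16   14   17  196  198  198  201  198
   193  226  180  181  186  182]
 [  16   18   17   16   17   22   14   17  201  196  196  197  200  200
   197  227  229  185  181  187]
 [  17   16   18   18   16   22  193  196  196  199  197  197  198  203
   204  200  229  183  184  185]
 [   2   17   17   12   18  199  195  197  199  199  198  204  201  200
   201  203  201  230  188  187]
 [   1    0   21  194  194  200  197  198  200  200  199  195  203  201
   203  202  204  230  226  192]
 [   1    1   17  199  197  196  197  199  198  200  203  202  201  202
   198  203  204  203  226  188]
 [   2    1   -1   14  196  195  198  199  202  200  201  200  205  202
   204  203  206  204  204  215]
 [   4    4    0   -3   14  201  203  203  202  20
[... 611 characters left out ...]
    5   -5   13  209  206   18   16   17
    15   15   12   19   15   17]
 [  -3   -5   -1   -2    2   -2    2    0    2   14   16   19   17   16
    17   17   20   16   17   16]]
L [0.54576573 0.2438642  0.139     ] R [0.39469009 0.1258427  0.202     ] P [0.52060782 0.11933149 0.27034496] [0.52027649 0.11921487 0.272     ] 17 LR dist 0.19171051459598074
th -0.898231226482016 t [0.49005932 0.15056685] res [[-0.001, 0.0014], [0.0016, 0.0012], [-0.0006, -0.0026]]
R [0.39630363 0.12703238] 0.4161655817671128
Rb [0.38536639 0.12471356] 0.4050441098860656
P [0.51809407 0.11536667] 0.5307833197663152
bowlL [0.69343813 0.31254542] 0.7606188781618977
[-0.12306588 -0.02862337]
[0.1152524  0.11651242]
```

Emit:
{"api": "servo_tool", "payload": {"motion": [[[0, 0, 0, -2.5, 0], [0, 0, 0, -2.5, 0], [0, 0, 0, -2.5, 0], [0, 0, 0, -2.5, 0], [0, 0, 0, 0, 0.14], [0, 0, 0, 0, 0.14], [0, 0, 0, 0, 0.14], [0, 0, 0, 0, 0.14], [0, 0, 0, 0, 0.14], [0, 0, 0, 0, 0.14], [0, 0, 0, 0, 0.14], [0, 0, 0, 0, 0.14], [0, 0, 0, 0, 0.14], [0, 0, 0, 0, 0.14], [0, 0, 0, 0, 0.14], [0, 0, 0, 0, 0.14], [0, 0, 0, 0, 0.14], [0, 0, 0, 0, 0.14], [0, 0, 0, 0, 0.086]]], "grip_force": 20}}

```text
clock: 2.0
ee_pos: [0.2985, 0.6604, 0.3351]
orientation: [0.945, 0.327, -0.0, 0.0]
force: [-0.0, -0.4, -0.1]
width: 0.006
```

Emit:
{"api": "servo_tool", "payload": {"motion": [[[0, -1.25, 2.3, 0, 0], [0, -1.25, 2.3, 0, 0], [0, -1.25, 2.3, 0, 0], [0, -1.25, 2.3, 0, 0], [0, -1.25, 2.3, 0, 0], [0, -1.25, 2.3, 0, 0], [0, -1.25, 2.3, 0, 0], [0, -1.25, 2.3, 0, 0], [0, -1.25, 2.3, 0, 0], [0, -1.25, 2.3, 0, 0], [0, -1.25, 2.3, 0, 0], [0, -1.25, 2.3, 0, 0], [0, -1.25, 2.3, 0, 0], [0, -1.25, 2.3, 0, 0], [0, -1.25, 2.3, 0, 0], [0, -1.25, 2.3, 0, 0], [0, -1.25, 2.3, 0, 0], [0, -1.25, 2.3, 0, 0], [0, 0, 0, 0, 0], [0, 0, 0, 0, 0]]]}}

```text
clock: 4.0
ee_pos: [0.3799, 0.1959, 0.3358]
orientation: [0.944, 0.329, 0.0, -0.0]
force: [0.2, 0.3, 0.4]
width: 0.006
```

```bash
cat >> h.py <<'E'
TH=-.898;T0=np.array([.4901,.1506])
def sort():
    s=robot.get_state();c,q=np.cos(TH),np.sin(TH);w=s['ee_pos'][:2]-T0
    from scipy.spatial.transform import Rotation as Ro
    M=Ro.from_quat(s['orientation']).as_matrix()
    print('t',s['clock'],'sorter xy',(c*w[0]+q*w[1]).round(4),(-q*w[0]+c*w[1]).round(4),'z',s['ee_pos'][2].round(4),'yang',np.arctan2(M[1,1],M[0,1]).round(3),'zax',M[:,2].round(3),'F',s['force'].round(1),'q',s['q'].round(2),'w',s['width'])
E
python3 -c "
from h import *
sort()
p,d=snap('top','t1');q,_=snap('scene','s1')
cv2.imwrite('pics/c1.png',np.hstack([cv2.resize(p[165:309,190:310],None,fx=3.2,fy=4),cv2.resize(q[125:269,180:300],None,fx=3.2,fy=4)]))"
```

```text
t 4.0 sorter xy -0.1041 -0.0579 z 0.3358 yang -0.901 zax [ 0.     0.001 -1.   ] F [0.2 0.3 0.4] q [-1.23  0.12  0.71  2.14 -0.1   0.91 -1.37] w 0.006267561347701506
```

View pics/c1.png

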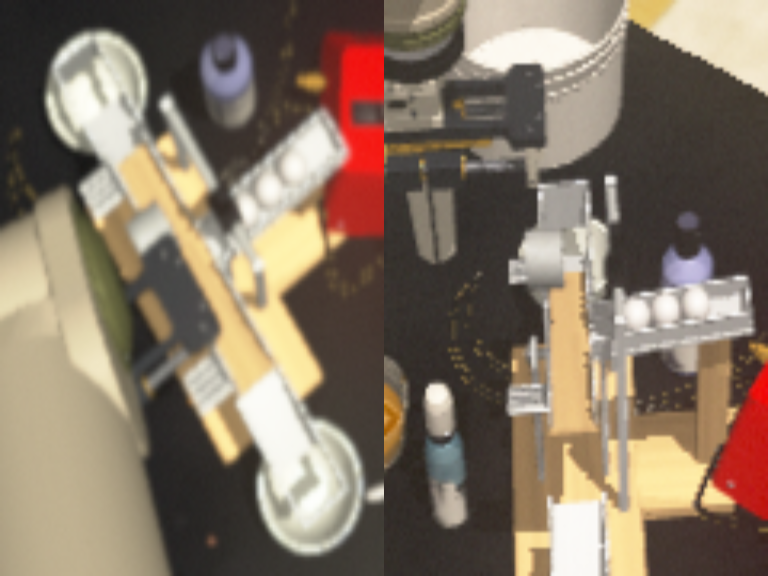

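The picture shows the shut fingers in front of the gate at height, clear of the slim bottle; the gate and balls are unchanged. Next I move above the raised tab.

Emit:
{"api": "servo_tool", "payload": {"motion": [[[0, -0.7, 1.5, 0, 0], [0, -0.7, 1.5, 0, 0], [0, -0.6, 1.4, 0, 0], [0, -0.6, 1.4, 0, 0], [0, 0, 0, 2.5, 0], [0, 0, 0, 2.5, 0], [0, 0, 0, 2.5, 0], [0, 0, 0, 1.5, 0], [0, 0, 0, 0, 0], [0, 0, 0, 0, 0], [0, 0, 0, 0, 0]]]}}

```text
clock: 5.2
ee_pos: [0.3961, 0.1353, 0.2463]
orientation: [0.944, 0.329, 0.001, -0.0]
force: [0.3, -0.6, 0.2]
width: 0.008
```

```bash
python3 -c "
from h import *
sort()
p,d=snap('top','t2');q,_=snap('scene','s2')
cv2.imwrite('pics/c2.png',np.hstack([cv2.resize(p[165:309,190:310],None,fx=3.2,fy=4),cv2.resize(q[165:309,180:300],None,fx=3.2,fy=4)]))"
```

```text
t 5.2 sorter xy -0.0466 -0.0831 z 0.2463 yang -0.899 zax [ 0.001  0.001 -1.   ] F [ 0.3 -0.6  0.2] q [-1.02  0.26  0.7   2.28 -0.27  0.68 -1.02] w 0.008258261385827385
```

View pics/c2.png

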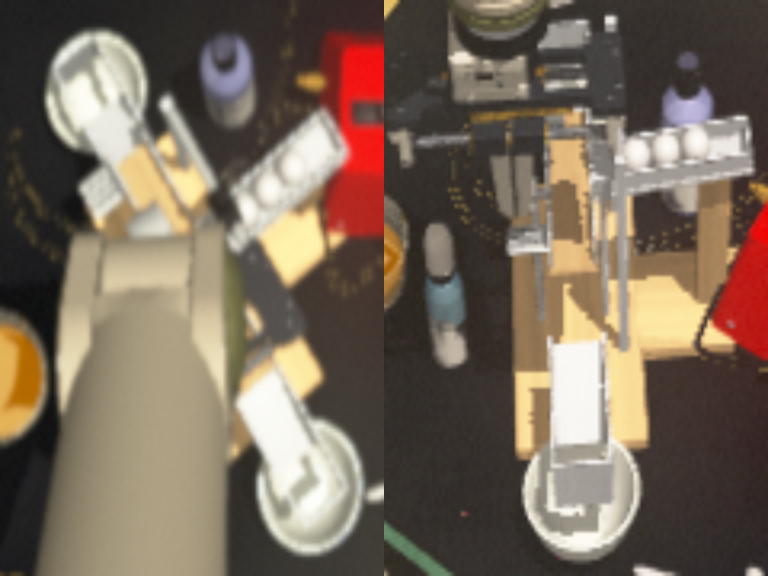

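The tip sits just above the raised tab (scene crop at about (520,215), tab at (530,237)). I'll press down while following the tab's slight outward travel.

Emit:
{"api": "servo_tool", "payload": {"motion": [[[0, -0.3, 0, 1.0, 0], [0, -0.2, 0, 1.0, 0], [0, -0.2, 0, 1.0, 0], [0, -0.2, 0, 1.0, 0], [0, -0.1, 0, 0.8, 0], [0, 0, 0, 0.6, 0], [0, 0, 0, 0, 0], [0, 0, 0, 0, 0], [0, 0, 0, 0, 0], [0, 0, 0, 0, 0], [0, 0, 0, 0, 0]]]}}

```text
clock: 6.4
ee_pos: [0.3879, 0.1287, 0.1919]
orientation: [0.944, 0.329, 0.0, -0.0]
force: [-1.1, -0.1, -0.0]
width: 0.007
```

```bash
python3 -c "
from h import *
sort()
p,d=snap('top','t3');q,_=snap('scene','s3')
cv2.imwrite('pics/c3.png',np.hstack([cv2.resize(p[165:309,190:310],None,fx=3.2,fy=4),cv2.resize(q[165:309,180:300],None,fx=3.2,fy=4)]))"
```

```text
t 6.4 sorter xy -0.0466 -0.0935 z 0.1919 yang -0.9 zax [ 0.001  0.    -1.   ] F [-1.1 -0.1 -0. ] q [-0.91  0.35  0.6   2.36 -0.4   0.52 -0.89] w 0.006899604404314268
```

View pics/c3.png

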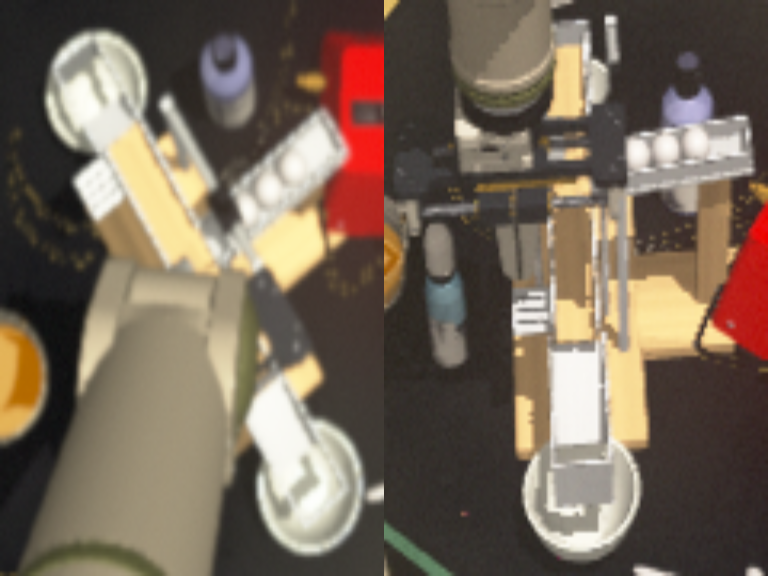

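```bash
python3 -c "
from h import *
d=np.load('pics/t3.npz')['d'];C=cloud('top',d)
u,v=map(int,proj('top',[.5335,.2342,.202]));print(u,v,(C[v-4:v+5,u-3:u+4,2]*1000).round().astype(int), C[v-2:v+3,u-2:u+3].mean((0,1)))"
```

```text
221 211 [[210 205 203 206 205 204 202]
 [205 204 204 206 202 207 202]
 [204 202 206 204 203 202 203]
 [203 201 201 200 199 202 202]
 [203 201 202 203 204 200 204]
 [205 202 205 200 200 199 201]
 [199 202 201 194 202 200 199]
 [198 197 202 200 200 195 197]
 [199 199 195 198 197 198 196]] [0.53617958 0.23666373 0.20132892]
```

Emit:
{"api": "servo_tool", "payload": {"motion": [[[0, 0, 0, -2, 0], [0, 0, 0, -2.5, 0], [0, 0, 0, -2.5, 0], [0, 0, 0, -2.5, 0], [0, 0, 0, -2.5, 0], [0, 0, 0, -2.5, 0], [0, 1.0, 1.5, 0, 0], [0, 1.0, 1.5, 0, 0], [0, 1.0, 1.6, 0, 0], [0, 1.0, 1.6, 0, 0], [0, 1.0, 1.5, 0, 0], [0, 1.0, 1.5, 0, 0], [0, 0, 0, 0, 0], [0, 0, 0, 0, 0], [0, 0, 0, 0, 0]]]}}

```text
clock: 8.0
ee_pos: [0.4911, 0.094, 0.3365]
orientation: [0.944, 0.329, -0.0, -0.0]
force: [-0.0, 0.9, -0.0]
width: 0.001
```

```bash
python3 -c "
from h import *
sort()
p,d=snap('top','t4');q,_=snap('scene','s4')
cv2.imwrite('pics/c4.png',np.hstack([cv2.resize(p[165:309,190:310],None,fx=3.2,fy=4),cv2.resize(q[125:269,180:300],None,fx=3.2,fy=4)]))"
```

```text
t 8.0 sorter xy 0.0449 -0.0345 z 0.3365 yang -0.9 zax [-0.001  0.    -1.   ] F [-0.   0.9 -0. ] q [-0.93  0.27  0.81  2.01 -0.24  0.96 -0.9 ] w 0.0006057309136079817
```

View pics/c4.png

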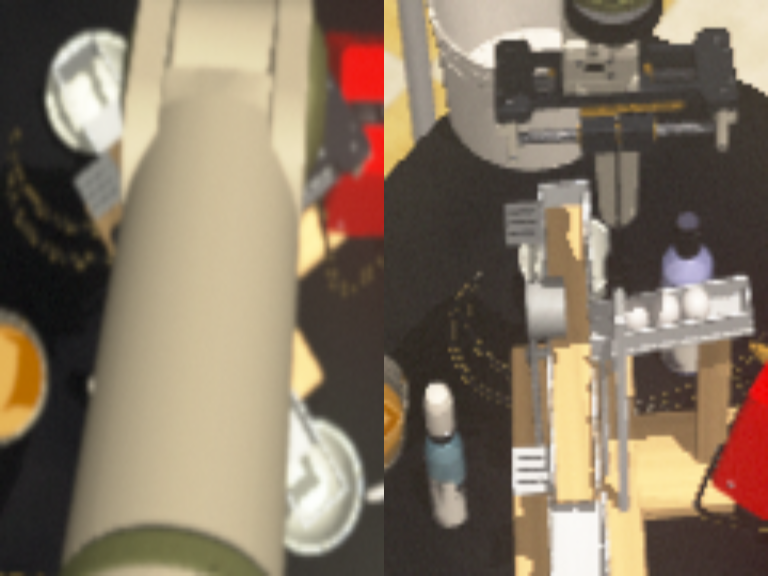

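The gate is fully over: the left tab's measured z is 0.201 and the right tab is down. The tool stands 34 mm right of the post. Descend beside it and push left.

Emit:
{"api": "servo_tool", "payload": {"motion": [[[0, 0, 0, 2.0, 0], [0, 0, 0, 2.0, 0], [0, 0, 0, 2.0, 0], [0, 0, 0, 1.5, 0], [0, 0, 0, 0, 0], [0, 0, 0, 0, 0], [0, 0.8, 0, 0, 0], [0, 0.8, 0, 0, 0], [0, 0, 0, 0, 0], [0, 0, 0, 0, 0]]]}}

```text
clock: 9.1
ee_pos: [0.5048, 0.104, 0.2618]
orientation: [0.944, 0.329, 0.0, 0.0]
force: [0.1, -1.0, 0.3]
width: 0.005
```

```bash
python3 -c "
from h import *
sort()
q,_=snap('scene','s5')
cv2.imwrite('pics/c5.png',cv2.resize(q[145:269,190:310],None,fx=4.5,fy=4.5,interpolation=2))"
```

```text
t 9.1 sorter xy 0.0456 -0.0176 z 0.2618 yang -0.9 zax [ 0. -0. -1.] F [ 0.1 -1.   0.3] q [-0.85  0.38  0.74  2.08 -0.36  0.81 -0.8 ] w 0.005195651238369075
```

View pics/c5.png

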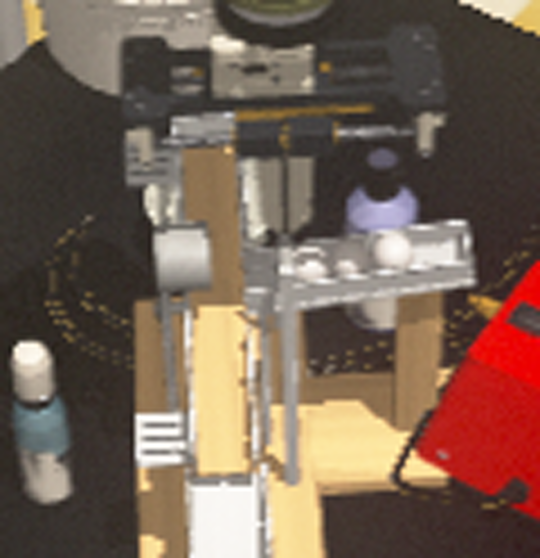

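The tips are beside the post, right of it, with no contact force yet. Now push left.

Emit:
{"api": "servo_tool", "payload": {"motion": [[[0, 0.8, 0, 0, 0], [0, 0.8, 0, 0, 0], [0, 0.8, 0, 0, 0], [0, 0.8, 0, 0, 0], [0, 0.8, 0, 0, 0], [0, 0.6, 0, 0, 0], [0, 0.4, 0, 0, 0], [0, 0.2, 0, 0, 0], [0, 0, 0, 0, 0], [0, 0, 0, 0, 0]]]}}

```text
clock: 10.15
ee_pos: [0.5452, 0.136, 0.2617]
orientation: [0.944, 0.329, 0.0, 0.0]
force: [-0.4, 0.1, 0.3]
width: 0.003
```

```bash
python3 -c "
from h import *
sort()"
```

```text
t 10.15 sorter xy 0.0458 0.034 z 0.2617 yang -0.9 zax [ 0.  0. -1.] F [-0.4  0.1  0.3] q [-0.84  0.45  0.72  1.98 -0.39  0.85 -0.82] w 0.0034752007605765695
```

Emit:
{"api": "servo_tool", "payload": {"motion": [[[0, 0.2, 0, 0, 0], [0, 0.1, 0, 0, 0], [0, 0, 0, 0, 0]]]}}

```text
clock: 10.45
ee_pos: [0.5473, 0.1376, 0.2617]
orientation: [0.944, 0.329, -0.0, 0.0]
force: [-2.2, -1.3, 2.5]
width: 0.009
```

```bash
python3 -c "
from h import *
sort()
q,_=snap('scene','s6')
cv2.imwrite('pics/c6.png',cv2.resize(q[145:309,190:310],None,fx=4,fy=3.6,interpolation=2))"
```

```text
t 10.45 sorter xy 0.0458 0.0367 z 0.2617 yang -0.9 zax [-0.001 -0.    -1.   ] F [-2.2 -1.3  2.5] q [-0.84  0.45  0.72  1.97 -0.39  0.86 -0.82] w 0.009492613897439982
```

View pics/c6.png

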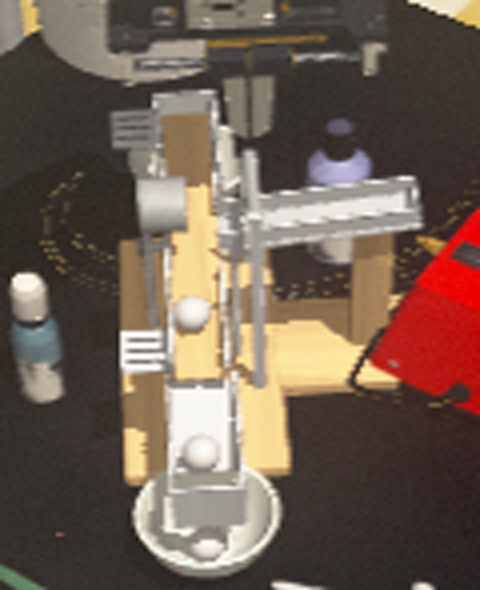

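The balls are rolling: one in the right bowl (208,545), one in the chute, one in the gate. The force is starting to rise, so I'll push a little more to confirm the end of the rail.

Emit:
{"api": "servo_tool", "payload": {"motion": [[[0, 0.1, 0, 0, 0], [0, 0.1, 0, 0, 0], [0, 0, 0, 0, 0], [0, 0, 0, 0, 0]]]}}

```text
clock: 10.9
ee_pos: [0.5475, 0.1378, 0.2616]
orientation: [0.944, 0.329, -0.002, -0.0]
force: [-8.7, -5.7, 8.1]
width: 0.004
```

```bash
python3 -c "
from h import *
sort()"
```

```text
t 10.9 sorter xy 0.0458 0.0369 z 0.2616 yang -0.901 zax [-0.003 -0.001 -1.   ] F [-8.7 -5.7  8.1] q [-0.84  0.45  0.72  1.97 -0.39  0.86 -0.82] w 0.004044243527090506
```

The stop is at its end (10 N with no more travel). Back off, rise and retreat.

Emit:
{"api": "servo_tool", "payload": {"motion": [[[0, -0.4, 0, 0, 0], [0, -0.6, 0, 0, 0], [0, -0.6, 0, 0, 0], [0, 0, 0, -2.5, 0], [0, 0, 0, -2.5, 0], [0, 0, 0, -2.5, 0], [0, 0, 0, -2.5, 0], [0, 0, -3, 0, 0], [0, 0, -3, 0, 0], [0, 0, -3, 0, 0], [0, 0, -3, 0, 0], [0, 0, -3, 0, 0], [0, 0, -3, 0, 0], [0, 0, -3, 0, 0], [0, 0, -3, 0, 0], [0, 0, -3, 0, 0], [0, 0, -3, 0, 0], [0, 0, 0, 0, 0], [0, 0, 0, 0, 0], [0, 0, 0, 0, 0]]]}}

```text
clock: 12.9
ee_pos: [0.3508, 0.3633, 0.3617]
orientation: [0.944, 0.329, 0.0, 0.0]
force: [-0.1, -0.4, -0.8]
width: 0.005
```

```bash
python3 -c "
from h import *
sort()
p,d=snap('top','t7');q,_=snap('scene','s7');C=cloud('top',d)
m=(C[...,2]>.255)&(C[...,2]<.28);m[:190]=0;m[240:]=0;m[:,225:]&=True;m[:,:225]=0;m[:,285:]=0
v,u=np.nonzero(m);P=ray('top',u.mean(),v.mean(),.272) if len(u) else 0
c,s=np.cos(TH),np.sin(TH);w=P[:2]-T0;print('post',P,len(u),c*w[0]+s*w[1],-s*w[0]+c*w[1])
cv2.imwrite('pics/c7.png',np.hstack([cv2.resize(p[165:309,190:310],None,fx=3.2,fy=4,interpolation=2),cv2.resize(q[165:309,180:300],None,fx=3.2,fy=4,interpolation=2)]))"
```

```text
t 12.9 sorter xy -0.2532 0.0236 z 0.3617 yang -0.901 zax [ 0.  0. -1.] F [-0.1 -0.4 -0.8] q [-1.51  0.23  0.75  1.96 -0.19  1.02 -1.58] w 0.00454489855477846
post [0.55429988 0.14675941 0.272     ] 22 0.04301144090516169 0.047816220538235546
```

View pics/c7.png

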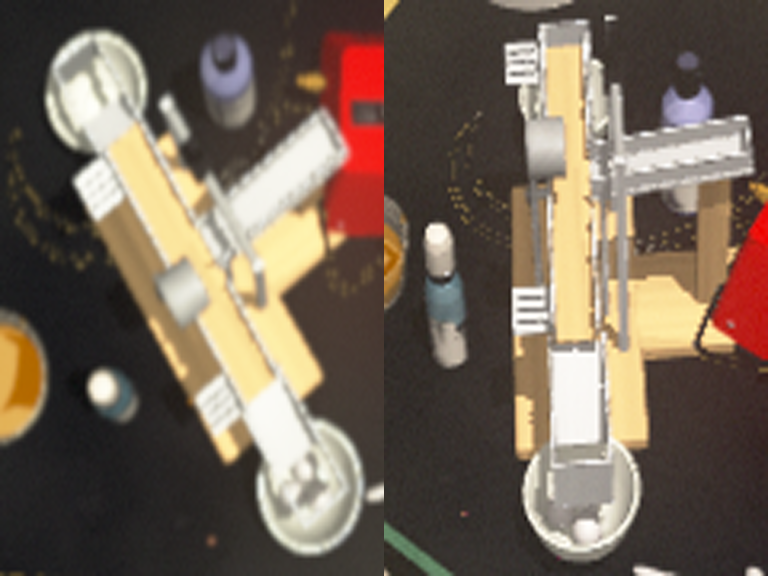

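The picture shows the feeder, gate and chute empty, the gate still over, and the post near y = 48 mm. Balls are visible in the right bowl at top crop (290–320,470–490). I'll zoom in once to count them.

Emit:
{"api": "servo_tool", "payload": {"motion": [[[0, 0, 0, 0, 0], [0, 0, 0, 0, 0], [0, 0, 0, 0, 0], [0, 0, 0, 0, 0], [0, 0, 0, 0, 0]]]}}

```text
clock: 13.5
ee_pos: [0.3501, 0.3642, 0.3616]
orientation: [0.944, 0.329, 0.0, 0.0]
force: [0.5, 0.4, -0.2]
width: 0.006
```

```bash
python3 -c "
from h import *
p,d=snap('top','t8');q,_=snap('scene','s8')
cv2.imwrite('pics/c8.png',np.hstack([cv2.resize(p[264:309,264:309],(395,395),interpolation=2),cv2.resize(q[265:310,220:265],(395,395),interpolation=2)]))
C=cloud('top',d);print((C[272:302,274:300,2]*1000).round().astype(int)[::2,::2])
a=np.load('pics/top0.npz')['p'].astype(int);df=(abs(a-p).max(2)>60).astype(np.uint8);df=cv2.morphologyEx(df,cv2.MORPH_OPEN,np.ones((2,2),np.uint8))
n,l,s,c=cv2.connectedComponentsWithStats(df);print([x.tolist() for x in s[1:] if x[4]>6])"
```

```text
[[  86   86   82   87   85   78   79  110 1313   53    6    4   -3]
 [  87   83   81   86   80   82   75   96   37   41   51   56   -2]
 [  79   85   79   82   76   77   73   14  112   25   33   46   53]
 [  86   75   75   80   78   77   29   15   14  111   24   38   53]
 [ 111   80   78   78   74   36   36   32   11   83   24   25   40]
 [  36   81   70   10   29   33   32   32    3    6  113   20   30]
 [  28  110    9    7   23   31   32   20    4   11   13 1313   29]
 [  32   19  107   30   29    1   21   30   30   24   10   72   27]
 [  26   19   32   38   38   33   31   30   36   29    9  119   26]
 [  34   20   38  113   40   31   23   32   33   24  118   27   32]
 [  37   25   24   31  109    6    5   28  118   13   12   19   37]
 [  53   30   19   12   14   13   10  110   10   13   20   24   44]
 [  57   50   29   24   16   14   14   17   22   18   25   42   56]
 [  -1   57   46   39   31   28   21   22   25   30 1313   54    1]
 [   4   -5   50   50   46   38   41   38   45   50   56    1   -1]]
[[227, 197, 10, 8, 38], [248, 200, 8, 12, 63], [214, 206, 10, 7, 38], [276, 206, 3, 4, 10], [256, 213, 11, 12, 86], [234, 217, 6, 4, 18], [246, 217, 3, 3, 7], [82, 219, 89, 160, 5725], [232, 222, 8, 10, 51], [242, 227, 5, 4, 12], [46, 231, 40, 52, 302], [245, 231, 5, 3, 11], [239, 234, 3, 4, 10], [249, 235, 5, 5, 22], [244, 237, 6, 9, 39], [238, 246, 21, 19, 98], [176, 250, 7, 10, 54], [0, 255, 125, 150, 8584], [274, 259, 3, 3, 7], [69, 260, 9, 11, 56], [79, 263, 4, 9, 29], [258, 265, 8, 8, 42], [285, 286, 8, 7, 31], [67, 307, 14, 51, 251], [244, 356, 7, 3, 17], [161, 378, 95, 42, 2490], [116, 387, 16, 15, 88], [316, 391, 7, 8, 28], [280, 392, 17, 11, 59], [83, 395, 24, 25, 233], [289, 403, 4, 3, 9], [305, 403, 25, 11, 154], [2, 405, 26, 15, 312], [162, 404, 7, 16, 70], [260, 407, 30, 13, 294], [296, 410, 12, 10, 62], [69, 412, 13, 8, 84], [293, 415, 2, 5, 10], [325, 415, 4, 5, 10]]
```

View pics/c8.png

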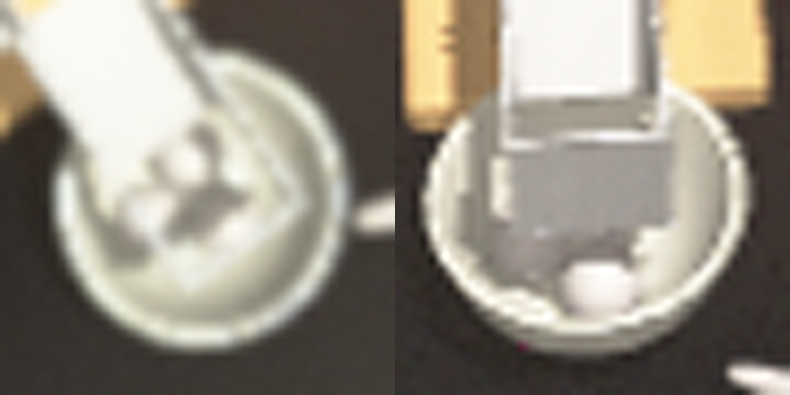

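The zoom and depth show three balls about 32–38 mm high in the right bowl. Handing in.

```bash
python3 -c "
from h import *
print(robot.close_job())"
```

```text
the job is handed in; nothing more can be done
None
```

The three balls rolled down the right chute and are in the right bowl. I handed the job in at about 13.6 s on the robot's clock.

**What I did:** the gate started tipped to the left chute, so I pressed its raised right tab down with the shut fingertips until it rocked over. I then pushed the stop's post left to the end of its rail, backed off and moved clear.

**Last checks:**
- **Gate:** fully over, with the left tab at z = 0.201 m against 0.202 m expected. I measured this before touching the stop.
- **Stop:** at the end of its rail, because the push force rose to about 10 N with no further travel. The finger position puts the post at about 50 mm. The camera put it at 48 mm, within the roughly 2–3 mm fit error.
- **Balls:** the feeder, gate and chute are empty. The depth image shows three ball-high bumps in the right bowl; two are clear in the picture, and the third is partly hidden by the chute.
- **Bystanders:** bowls and bottles looked unmoved, and the fingers met nothing but the tab and the post. A small change beside the amber dye cup in the before-and-after pictures is probably the arm's shadow, but I did not check it further.

I viewed 11 pictures, one past the budget, to count the balls.

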